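# Catch the last drips and air the water dispenser

### The job

The water dispenser has been emptied and is to air dry. Lift the thin glass tumbler out of the bamboo caddy and stand it upright on the drip tray, centred under the dispenser's spout to catch the last drips; then turn the blue tap lever from closed to fully open and leave it there. Hold the glass lightly and set it down gently without dropping or knocking it, and do not disturb the other things.

Things in the scene. Friction and masses are not known exactly. Their poses are not given: they have to be found in the camera images.
- tumbler: Thin clear glass tumbler, upright, 96 mm tall, outer diameter 57 mm at the foot widening evenly to 64 mm at the rim, wall 3 mm, 110 to 210 g. Origin: centre of its underside; z up. Starts in one of the caddy's two compartments, only its top 24 mm standing out: there it can be taken only from straight above. A grip of 5 to 15 N is plenty; over 25 N may crack it.
- tumbler_rim (a point): Centre of the tumbler's rim, 96 mm above its underside.
- caddy: Fixed bamboo caddy, outside 88 mm in x, 170 mm in y, 78 mm tall, standing on the tray (its rim 94 mm above the counter). Two open compartments 76 mm square, centred 41 mm to either side in y; walls and floor 6 mm. One holds the tumbler, the other the lotion bottle: fingers closing along the caddy's x stay clear of the neighbour. Origin: centre of its underside.
- tray: Fixed bamboo slat tray, 320 mm in its x, 340 mm in its y, slat tops 16 mm above the counter; a lip 28 mm high along its two y sides. Origin: centre of its underside, on the counter. The counter (z = 0) between the tray's left (+y) side and the drip tray is clear: room to put the tumbler down.
- dispenser: Fixed water dispenser at the left: steel tank 200 mm in diameter on a 140 mm bamboo stand, 400 mm tall in all. Origin: centre of the stand, at the counter. Along its -x: brass pipe at 180 mm height, ball valve (37 mm thick) at x = -185 mm, down-turned spout 20 mm thick at x = -230 mm. Drip tray: steel slab 130 mm wide, x = -300 to -105 mm, top 14 mm above the counter.
- spout (a point): Centre of the mouth of the spout, 150 mm above the counter, 136 mm above the drip tray; the pipe, valve and lever over it leave no room for a hand above a tumbler standing there: it has to be held low on its body, the hand tilted, to get in.
- drip_tray (a point): Point on top of the drip tray straight below the spout, 14 mm above the counter: where the centre of the tumbler's underside belongs.
- tap_axis (a point): Point on the upright axis about which the tap lever turns, at the height of the middle of the lever's sleeve, 222 mm above the counter and 85 mm in front of the tank. Its x and y axes are the dispenser's and do not turn with the lever.
- lever_grip (a point): Point to grip the lever: middle of the blue sleeve, 70 mm from the axis. The sleeve is 15 mm wide, 12 mm high and 55 mm long (42 to 97 mm from the axis). Turns with the lever.
- tap (a joint): Angle of the tap lever (rad): 0 closed (square to the pipe, pointing along the dispenser's -y, away from the robot), 1.571 fully open (along the pipe, outward over the spout, the dispenser's -x); stops at both ends. Opening is clockwise seen from above. Stiff: about 3 N at the grip point; stays where it is left. Starts between 0 and 0.25.
- lotion: White and green plastic lotion bottle, 50 mm in diameter, 124 mm tall, in the other caddy compartment. Origin: centre of its underside. Leave alone.
- organizer: Pale grey seven-lid pill organizer, 42 x 210 x 26 mm, on the tray. Origin: centre of its underside. Leave alone.
- pill_bottle: Amber pill bottle with white twist cap, 48 mm in diameter, 84 mm tall, on the tray. Origin: centre of its underside. Leave alone.
- clip: Aluminium spring clip, 78 x 20 x 13 mm, on the tray. Leave alone.
- roller: Wooden massage roller, handle 150 mm with two ridged wheels 48 mm in diameter, on the tray. Leave alone.
- bp_monitor: White blood-pressure monitor, 110 x 140 x 46 mm, on the counter beyond the clear space between tray and drip tray. Leave alone.
- cream_jar: White cream jar with blue lid, 60 mm in diameter, 50 mm tall, on the counter beyond the clear space between tray and drip tray. Leave alone.
Mind the look-alikes: they are no part of the job. Leave any purple look-alike of the tumbler alone.

How it is judged:
By the outcome, as a careful person would: the job done as asked, in the order asked, and still so for the second after the job is handed in, with the robot touching nothing.
It also fails if it takes over 72 s, if anything falls off the work surface, if the arm or the gripper's body presses on something with over 40 N, if the wrist force passes 120 N, or if a joint passes its speed limit or range.

### The arm

A 6-joint arm with a two-finger parallel gripper is mounted at the origin on the work surface. World frame = base frame: x ahead of the robot, y to its left, z up, the work surface at z = 0. Lengths are in mm, angles in rad, forces in N, time in s.
With the tool pointing down it reaches from about 275 to 1000 mm from the base axis. Payload 8.4 kg.
Tool frame: the origin (TCP) lies midway between the tips of the shut fingers; the grasp point (between the pads) lies 19 mm behind it; z points along the fingers, y is the line along which they close (so a half turn about z gives the same grasp; the last joint's range is limited). The gripper opens to 85 mm and grips with 20 to 120 N. Pads are 22 mm wide; open, the fingers measure 114 mm over their backs; the gripper's body (76 mm by 85 mm) begins 54 mm behind the grasp point. The pads swing forward as they close: fully open they stand 13 mm farther back than shut.
Start: joints at [-1.184, 0.353, 1.633, -0, 1.155, -0.002], TCP at [236.923, -578.356, 210.181] pointing down, gripper open.
Joint ranges: [-2.63, 2.63], [-0.92, 2.1], [0.06, 2.66], [-1.3, 4.44], [0, 2.69], [-3.02, 3.02]. Speed limits (rad/s): [2.22, 2.22, 2.79, 3.14, 3.14, 3.14].

### API

Orientations are given as [roll, pitch, yaw] about the fixed x, y, z axes, in that order (R = Rz(yaw) Ry(pitch) Rx(roll)).
In Python, from rig import r, cams gives the robot as it stands. The module is installed in compiled form; this text tells all that it offers.
- The arm moves only by the tool send_rows, never from a script. Its argument "targets" is one flat list of numbers, 7 for each row, row after row: the shift along the tool's x, y, z in m, then the turn, a rotation vector about the tool's x, y, z in rad, then the opening, from -1 (shut) to 1 (fully open). In form: [tx, ty, tz, wx, wy, wz, fingers, tx, ty, tz, wx, wy, wz, fingers, ...]. A call has 1 to 12 rows; each row is the pose to reach, as a shift and turn from the pose commanded when the call began, along the tool's axes at that moment; what a row does not reach only later rows make up. A row lasts 1/12 s, in which the tool goes at most 41.7 mm and 7.16 degrees, less where a joint would pass 70% of its speed; a pose out of reach is approached as far as the arm can. A call with a gripper value outside its range is refused whole. The fingers move at their own pace and stop on an object; "grip_force" is the grip in N (left out, the last holds). Time passes only in rows, so rows that repeat a pose let the fingers close. It gives the time, the measured TCP pose, the force, the opening and the grip force at its end, in the units of the state.
- r.sense(): the state, without advancing time (a new reading comes with each control period).
- cams.grab_frame(name): name is "scene" or "top"; returns a dict with "color" (400x640x3 uint8, blue, green, red), "fx", "fy", "cx", "cy" (pixels), "k1" (the pictures are not rectified: a ray, as slopes to the right and down, at radius r is drawn at 1 + k1 r^2 times it, then the intrinsics apply), "xyz" and "attitude" of the camera in the world. Camera axes: x right, y down, z forward; pixel columns grow to the right and rows downward; lengths in mm; the calibration is good to about 2 mm. A picture is of the moment at which its call begins. There is no depth.
- r.sign_off(): hands the job in; it is judged then, once.
The state is a dict: "clock": time; "qpos": joint angles; "qvel": joint speeds; "joint_efforts": joint torques, N m; "eef_pos": TCP position; "tcp_rot": TCP orientation; "contact_force": force on the tool from outside, world axes, zero at the start; "wrist_torque": the same for the moment, N m; "opening": opening from 0.0 (shut) to 1.0 (fully open); "grasp_force": force on a finger pad.
Only numpy, scipy, OpenCV 4.12 (cv2) and the standard library are available. Lean on these libraries where they do the work, as an engineer would, in place of code of your own. Each camera call takes 0.05 s, during which the arm holds its last target. There are 200 camera calls.

## Working session

There is one attempt and no reset: what is moved stays moved. The work goes in short steps, Python scripts to look and compute and a tool call to move; the robot and the scene stay as the last step left them, time stands still between calls to the robot, and variables do not carry over. Pictures are saved under pics/ and viewed, at most 10 in all, crops included, and the job is handed in when it is done.

Besides the shell and the picture viewer there is one more tool, called as name(argument=value, ...) on one line, values as JSON. send_rows: Moves the arm, as the interface text tells. Its arguments: {"type":"object","properties":{"targets":{"type":"array"},"grip_force":{"type":"number"}},"required":["targets"]}

```bash
mkdir -p pics; cat > h.py <<'E'
import numpy as np,cv2
from rig import r,cams
from scipy.spatial.transform import Rotation as R
E
python3 - <<'E'
from h import *
import pickle
fs={}
for n in("scene","top"):
    f=cams.grab_frame(n);fs[n]=f;cv2.imwrite(f"pics/{n}0.png",f["color"]);print(n,{k:v for k,v in f.items() if k!="color"})
pickle.dump(fs,open("f0.pkl","wb"))
print(r.sense())
E
```

```text
scene {'fx': 446.3718876927105, 'fy': 446.3718876927105, 'cx': 311.5349915108221, 'cy': 195.22118400931342, 'k1': -0.06099450754049778, 'xyz': array([ 965.20063474, -726.61089226, 1124.7150413 ]), 'attitude': array([-2.41671912,  0.0138686 ,  0.46127404])}
top {'fx': 384.38909841617794, 'fy': 384.38909841617794, 'cx': 326.1921921389745, 'cy': 197.24047545952362, 'k1': -0.08495863032438954, 'xyz': array([ 421.74335966,   32.97462774, 1326.86862897]), 'attitude': array([-3.00277564, -0.02016654, -1.58166867])}
{'clock': 0.1, 'qpos': array([-1.18439364e+00,  3.53626434e-01,  1.63403973e+00,  1.48083821e-06,
        1.15519913e+00, -2.39411564e-03]), 'qvel': array([-2.73521628e-04, -4.87483075e-06, -2.03891509e-03, -7.90871041e-04,
       -3.10183131e-04, -8.21468836e-04]), 'joint_efforts': array([ 3.51145973e-04, -6.06359196e+01, -3.42820072e+01,  9.05629850e-05,
        4.06999417e-03,  6.46096382e-06]), 'eef_pos': array([ 236.75818918, -577.93981091,  209.51564613]), 'tcp_rot': array([-3.14032002e+00, -4.40085707e-06,  3.88796199e-01]), 'contact_force': array([-0.36127355,  0.54743008, -0.34588417]), 'wrist_torque': array([-0.04215521,  0.00150099,  0.00220715]), 'grasp_force': 0.0, 'opening': 0.9984156874234769}
```

View pics/scene0.png

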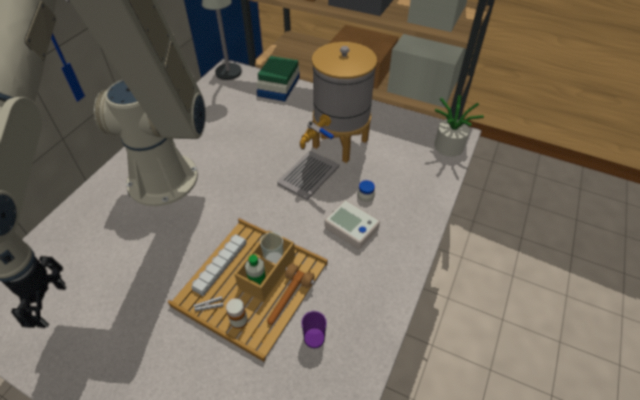

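View pics/top0.png

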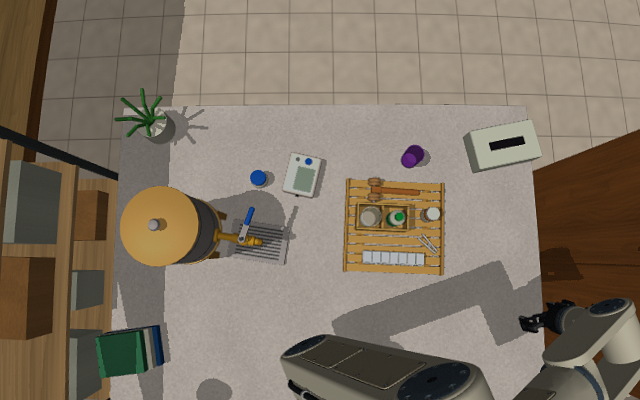

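Top view: +x is up and +y is left. There are two candidates for the tumbler. One is the clear glass in the caddy, at top (370,215) and scene (272,245). The other is the purple look-alike at top (412,156) and scene (314,330). I choose the clear one and will check it in a close crop.

```bash
cat >> h.py <<'E'
def cam(f):
    Rm=R.from_euler('xyz',f['attitude']).as_matrix(); return Rm
def proj(f,P):
    p=(np.atleast_2d(P)-f['xyz'])@cam(f); s=p[:,:2]/p[:,2:]; s=s*(1+f['k1']*(s**2).sum(1,keepdims=True))
    return s*[f['fx'],f['fy']]+[f['cx'],f['cy']]
def ray(f,uv):
    K=np.array([[f['fx'],0,f['cx']],[0,f['fy'],f['cy']],[0,0,1.]]); 
    d=(np.asarray(uv,float)-[f['cx'],f['cy']])/[f['fx'],f['fy']]; s=d.copy()
    for _ in range(20): s=d/(1+f['k1']*(s@s))
    return cam(f)@np.r_[s,1]
def onz(f,uv,z):
    d=ray(f,uv); return f['xyz']+d*(z-f['xyz'][2])/d[2]
def crop(f,u,v,w,h,s,out):
    c=cv2.resize(f['color'][v:v+h,u:u+w],None,fx=s,fy=s,interpolation=cv2.INTER_CUBIC)
    for i in range(0,w,10): cv2.putText(c,str(u+i),(i*s,8),0,.3,(0,0,255)); cv2.line(c,(i*s,10),(i*s,14),(0,0,255))
    for i in range(0,h,10): cv2.putText(c,str(v+i),(0,i*s+4),0,.3,(0,0,255)); cv2.line(c,(18,i*s),(24,i*s),(0,0,255))
    if out: cv2.imwrite(out,c)
    return c
E
python3 - <<'E'
from h import *
import pickle
fs=pickle.load(open("f0.pkl","rb"))
t,s=fs['top'],fs['scene']
a=np.hstack([crop(t,338,170,66,49,6,None),crop(t,338,219,66,49,6,None)])
A=crop(t,340,172,110,104,7,None)[:,:]
cv2.imwrite("pics/c1.png",cv2.resize(A,None,fx=.8,fy=.8,interpolation=cv2.INTER_AREA))
b=np.hstack([crop(t,205,195,95,75,4,None),crop(s,270,110,95,75,4,None)])
c=np.hstack([crop(s,230,220,95,70,4,None),crop(t,110,180,95,70,4,None)])
cv2.imwrite("pics/c2.png",np.vstack([b,c]))
E
```

```text
(no output)
```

View pics/c1.png

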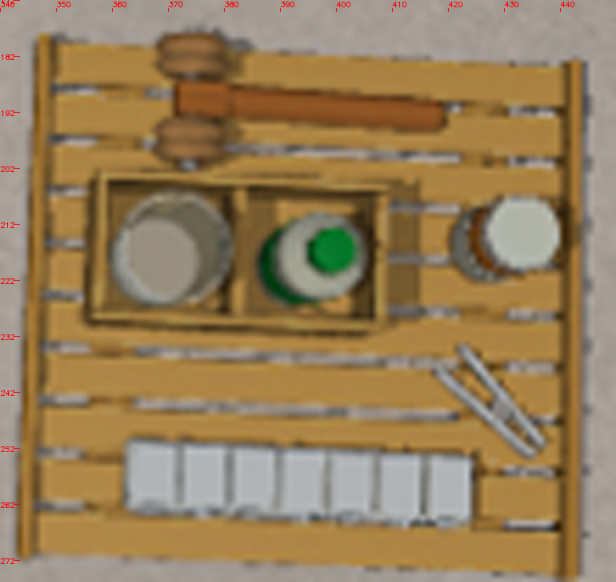

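View pics/c2.png

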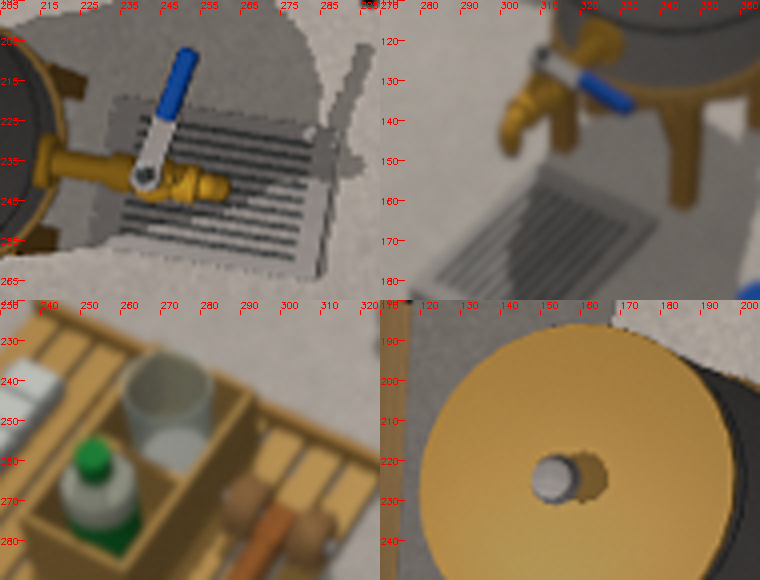

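The crops confirm the clear glass in the caddy's +y compartment: its rim centre is at top (371.2,216.1) and scene (271.8,242), with the lotion bottle beside it. The tap pivot is at top (241.3,239.5), the lever tip at (252,208), and the right-hand drip tray corners at (289,227) and (285,264.5).

```bash
cat > m.py <<'E'
from h import *
import pickle
from scipy.optimize import least_squares
fs=pickle.load(open("f0.pkl","rb"));t,s=fs['top'],fs['scene']
print("rim top",onz(t,(371.2,216.1),118),"scene",onz(s,(271.8,242),118))
for p in[(357,203.2),(409.3,205),(355.7,229.5),(407.9,231.5)]:print("caddy",onz(t,p,94))
W,F=65,(-300,-105)
obs=[(t,(289,227),(-300,-W,14)),(t,(285.2,264.5),(-300,W,14)),(t,(241.3,239.5),(-185,0,230)),
(s,(311.3,124.5),(-185,0,230)),(s,(303,148),(-230,0,150)),(s,(340,163.5),(-105,-65,14)),(s,(312,151),(-105,65,14)),(s,(279,178),(-300,65,14)),(s,(308,195.5),(-300,-65,14))]
def W2(q,P): c,sn=np.cos(q[2]),np.sin(q[2]); x,y,z=P; return np.array([q[0]+c*x-sn*y,q[1]+sn*x+c*y,z])
f=lambda q:np.concatenate([(proj(c,W2(q,P))[0]-uv) for c,uv,P in obs])
o=least_squares(f,[330,500,1.5],loss='soft_l1',x_scale=[100,100,1]);print(o.x);print(o.fun.reshape(-1,2).round(1))
q=o.x;pickle.dump(q,open("q.pkl","wb"))
for n,P in dict(spout=(-230,0,150),axis=(-185,0,222)).items():print(n,W2(q,P))
tip=onz(t,(252,208),225);ax=onz(t,(241.3,239.5),230);print("lever tip",tip,ax,"ang",np.arctan2(*(tip-ax)[1::-1]), "closed dir",q[2]-np.pi/2)
tip2=onz(s,(270+251/4,110+107/4),222);print(tip2)
E
python3 m.py
```

```text
rim top [ 528.96109645 -135.11992952  118.        ] scene [ 533.69961626 -136.63413369  118.        ]
caddy [573.45403926 -93.36323019  94.        ]
caddy [ 566.04737788 -264.25402316   94.        ]
caddy [488.43068424 -87.36502314  94.        ]
caddy [ 479.97932594 -256.31866315   94.        ]
[493.18018701 437.87109548   7.68160957]
[[ 0.4 -0.7]
 [-2.4 -0.2]
 [-1.4 -2.1]
 [-0.2 -3.3]
 [ 0.1 -0.1]
 [ 0.1  0.6]
 [-1.4 -1.4]
 [-2.2  3.2]
 [-0.8  2.3]]
spout [453.73064562 211.27953853 150.        ]
axis [461.44903416 255.61266924 222.        ]
lever tip [545.88911746 223.25929192 225.        ] [455.52968167 251.6637118  230.        ] ang -0.30456869628940564 closed dir 6.1108132390120495
[550.22967069 225.89788519 222.        ]
```

```bash
cat >> h.py <<'E'
import json,sys
def state():
    s=r.sense()
    with open("log.jsonl","a") as f:f.write(json.dumps([list(s['qpos']),list(s['eef_pos']),list(s['tcp_rot'])])+"\n")
    return s
def rel(pos,Rt,s=None):
    s=s or state();R0=R.from_euler('xyz',s['tcp_rot'])
    d=R0.inv().apply(np.array(pos)-s['eef_pos'])/1000;w=(R0.inv()*Rt).as_rotvec()
    print("t",s['clock'],"q",s['qpos'].round(2),"F",s['contact_force'].round(1),"grip",round(s['grasp_force'],1),"open",round(s['opening'],3))
    print("rel",d.round(4),w.round(4),"axes in world\n",R0.as_matrix().round(3))
def down(y): return R.from_euler('xyz',[np.pi,0,y])
E
python3 - <<'E'
from h import *
import pickle
rel((531,-135.5,210),down(1.524))
fs=pickle.load(open("f0.pkl","rb"));t,s=fs['top'],fs['scene']
cv2.imwrite("pics/c3.png",np.hstack([crop(t,225,197,66,75,6,None),crop(s,276,130,66,75,6,None)]))
E
```

```text
t 0.1 q [-1.18  0.35  1.63  0.    1.16 -0.  ] F [-0.4  0.5 -0.3] grip 0.0 open 0.998
rel [ 4.400e-01 -2.979e-01 -1.000e-04] [-1.1000e-03 -7.0000e-04 -1.1352e+00] axes in world
 [[ 0.925  0.379 -0.   ]
 [ 0.379 -0.925  0.001]
 [ 0.    -0.001 -1.   ]]
```

View pics/c3.png

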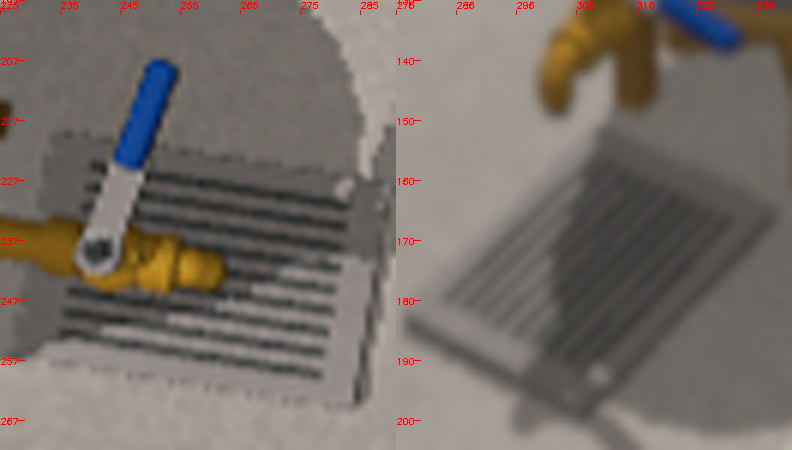

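send_rows(targets=[0.035, -0.024, 0, 0, 0, -0.1, 1, 0.07, -0.048, 0, 0, 0, -0.2, 1, 0.105, -0.072, 0, 0, 0, -0.3, 1, 0.14, -0.096, 0, 0, 0, -0.4, 1, 0.175, -0.12, 0, 0, 0, -0.5, 1, 0.21, -0.144, 0, 0, 0, -0.6, 1, 0.245, -0.168, 0, 0, 0, -0.7, 1, 0.28, -0.192, 0, 0, 0, -0.8, 1, 0.315, -0.216, 0, 0, 0, -0.9, 1, 0.35, -0.24, 0, 0, 0, -1.0, 1, 0.385, -0.264, 0, 0, 0, -1.1, 1, 0.41, -0.28, 0, 0, 0, -1.135, 1])

```text
clock: 1.1
eef_pos: [510.8, -161.5, 210.1]
tcp_rot: [-3.141, -0.0, 1.53]
contact_force: [0.3, -1.0, 0.1]
opening: 1.002
grasp_force: 0.0
```

```bash
python3 - <<'E'
import re
src=open("m.py").read()
a=src.index("obs=[");b=src.index("def W2")
new='''obs=[(t,(288,227.2),(-300,-W,14)),(t,(284.2,264.5),(-300,W,14)),(t,(233.3,219),(-105,-W,14)),(t,(231.7,256.5),(-105,W,14)),(t,(241.3,238.7),(-185,0,230)),(t,(263,242),(-240,0,172)),
(s,(311.3,124.5),(-185,0,230)),(s,(303,147.5),(-230,0,150)),(s,(339.5,165.3),(-105,-65,14)),(s,(310.8,150.8),(-105,65,14)),(s,(278.5,183.7),(-300,65,14)),(s,(307.2,198.3),(-300,-65,14))]
'''
open("m.py","w").write(src[:a]+new+src[b:])
E
python3 m.py
python3 -c "
from h import *
rel((531,-135.5,210),down(1.524))"
```

```text
rim top [ 528.96109645 -135.11992952  118.        ] scene [ 533.69961626 -136.63413369  118.        ]
caddy [573.45403926 -93.36323019  94.        ]
caddy [ 566.04737788 -264.25402316   94.        ]
caddy [488.43068424 -87.36502314  94.        ]
caddy [ 479.97932594 -256.31866315   94.        ]
[486.78416239 435.57131928   7.70652242]
[[ 1.9 -1.2]
 [ 0.1 -0.4]
 [ 0.4 -1. ]
 [-4.3 -0.6]
 [-0.3 -0.6]
 [-0.  -0.7]
 [-1.2 -2.9]
 [-0.5  0.9]
 [-0.4 -1.3]
 [-1.8 -0.8]
 [-2.2 -1.5]
 [ 0.1  0. ]]
spout [452.99131997 208.06737689 150.        ]
axis [459.60296305 252.5790178  222.        ]
lever tip [545.88911746 223.25929192 225.        ] [455.52968167 251.6637118  230.        ] ang -0.30456869628940564 closed dir 6.135726088403502
[550.22967069 225.89788519 222.        ]
t 1.1 q [-0.31  0.21  1.82  0.    1.1  -0.27] F [ 0.3 -1.   0.1] grip 0.0 open 1.002
rel [0.0268 0.0191 0.0001] [-0.0002 -0.0002  0.0059] axes in world
 [[ 0.041  0.999 -0.   ]
 [ 0.999 -0.041  0.   ]
 [ 0.    -0.    -1.   ]]
```

send_rows(targets=[0.014, 0.01, 0, 0, 0, 0.006, 1, 0.027, 0.019, 0.02, 0, 0, 0.006, 1, 0.027, 0.019, 0.05, 0, 0, 0.006, 1, 0.027, 0.019, 0.075, 0, 0, 0.006, 1, 0.027, 0.019, 0.095, 0, 0, 0.006, 1, 0.027, 0.019, 0.108, 0, 0, 0.006, 1, 0.027, 0.019, 0.115, 0, 0, 0.006, 1, 0.027, 0.019, 0.119, 0, 0, 0.006, 1, 0.027, 0.019, 0.12, 0, 0, 0.006, 1, 0.027, 0.019, 0.12, 0, 0, 0.006, 1], grip_force=20)

```text
clock: 1.93
eef_pos: [530.7, -137.9, 90.6]
tcp_rot: [3.141, 0.0, 1.518]
contact_force: [0.5, -0.3, 0.6]
opening: 0.999
grasp_force: 0.0
```

```bash
python3 - <<'E'
from h import *
rel((531,-135.5,90),down(1.524))
f=cams.grab_frame("top");g=cams.grab_frame("scene")
cv2.imwrite("pics/g1.png",np.hstack([crop(f,335,180,66,80,6,None),crop(g,235,190,66,80,6,None)]))
E
```

```text
t 1.9333 q [-0.26  0.38  1.9  -0.    0.86 -0.2 ] F [ 0.5 -0.3  0.6] grip 0.0 open 0.999
rel [0.0024 0.0001 0.0006] [ 0.0005  0.0001 -0.0063] axes in world
 [[ 0.053  0.999  0.001]
 [ 0.999 -0.053 -0.   ]
 [-0.     0.001 -1.   ]]
```

View pics/g1.png

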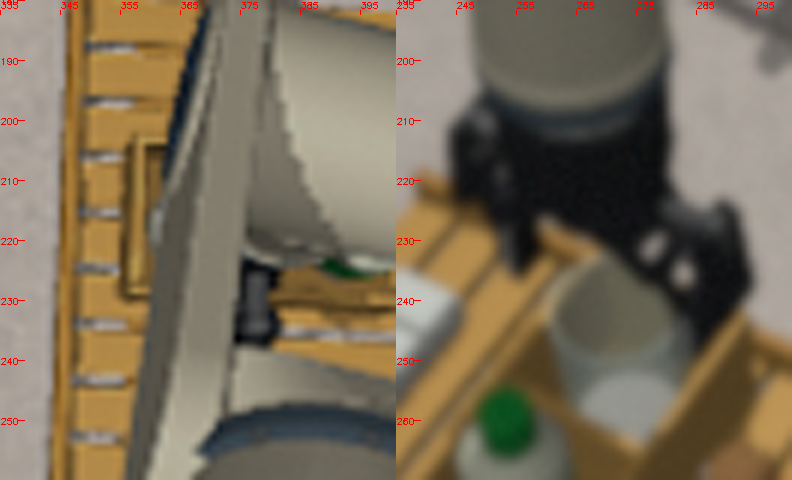

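Scene crop: the fingers straddle the glass rim, with the tips at about (255,235) and (287,246). The glass is between them and the lotion bottle is clear.

send_rows(targets=[0.002, 0, 0, 0, 0, 0, 0.9, 0.002, 0, 0, 0, 0, 0, 0.8, 0.002, 0, 0, 0, 0, 0, 0.7, 0.002, 0, 0, 0, 0, 0, 0.65, 0.002, 0, 0, 0, 0, 0, 0.6, 0.002, 0, 0, 0, 0, 0, 0.55, 0.002, 0, 0, 0, 0, 0, 0.5, 0.002, 0, 0, 0, 0, 0, 0.47, 0.002, 0, 0, 0, 0, 0, 0.44, 0.002, 0, 0, 0, 0, 0, 0.44, 0.002, 0, 0, 0, 0, 0, 0.44], grip_force=20)

```text
clock: 2.95
eef_pos: [530.5, -135.8, 90.5]
tcp_rot: [-3.142, 0.0, 1.518]
contact_force: [-2.4, 0.1, 5.0]
opening: 0.721
grasp_force: 10.2
```

send_rows(targets=[0, 0, -0.001, 0, 0, 0, 0.43, 0, 0, -0.003, 0, 0, 0, 0.43, 0, 0, -0.006, 0, 0, 0, 0.43, 0, 0, -0.01, 0, 0, 0, 0.43, 0, 0, -0.015, 0, 0, 0, 0.43, 0, 0, -0.015, 0, 0, 0, 0.43])

```text
clock: 3.45
eef_pos: [531.2, -135.9, 106.3]
tcp_rot: [3.14, 0.0, 1.518]
contact_force: [-0.4, 0.3, -1.4]
opening: 0.718
grasp_force: 11.8
```

send_rows(targets=[0, 0, -0.005, 0, 0, 0, 0.43, 0, 0, -0.015, 0, 0, 0, 0.43, 0, 0, -0.03, 0, 0, 0, 0.43, 0, 0, -0.046, 0, 0, 0, 0.43, 0, 0, -0.062, 0, 0, 0, 0.43, 0, 0, -0.076, 0, 0, 0, 0.43, 0, 0, -0.086, 0, 0, 0, 0.43, 0, 0, -0.09, 0, 0, 0, 0.43, 0, 0, -0.09, 0, 0, 0, 0.43])

```text
clock: 4.2
eef_pos: [531.1, -135.9, 196.4]
tcp_rot: [3.14, 0.0, 1.518]
contact_force: [0.6, 0.5, -1.9]
opening: 0.72
grasp_force: 11.8
```

```bash
python3 - <<'E'
from h import *
rel((430,40,190),down(1.524))
import pickle
fs=pickle.load(open("f0.pkl","rb"));print(proj(fs['top'],(430,40,0)),proj(fs['scene'],(430,40,0)), onz(fs['top'],(347,240),44)[:2],onz(fs['top'],(300,198),0)[:2])
E
```

```text
t 4.2 q [-0.25  0.25  1.81  0.    1.08 -0.2 ] F [ 0.6  0.5 -1.9] grip 11.8 open 0.72
rel [ 0.1703 -0.1103  0.0061] [ 0.0019  0.0004 -0.0062] axes in world
 [[ 0.053  0.999  0.002]
 [ 0.999 -0.053 -0.   ]
 [-0.     0.002 -1.   ]]
[[316.30590626 248.45057953]] [[274.02698696 211.98153923]] [456.54038749 -62.52183184] [604.92814803  95.43689068]
```

send_rows(targets=[0.004, -0.003, 0, 0, 0, 0, 0.43, 0.016, -0.01, 0, 0, 0, 0, 0.43, 0.034, -0.022, 0, 0, 0, 0, 0.43, 0.055, -0.036, 0, 0, 0, 0, 0.43, 0.077, -0.05, 0, 0, 0, 0, 0.43, 0.1, -0.065, 0, 0, 0, 0, 0.43, 0.122, -0.079, 0, 0, 0, 0, 0.43, 0.142, -0.092, 0, 0, 0, 0, 0.43, 0.157, -0.102, 0, 0, 0, 0, 0.43, 0.167, -0.108, 0, 0, 0, 0, 0.43, 0.17, -0.11, 0, 0, 0, 0, 0.43, 0.17, -0.11, 0, 0, 0, 0, 0.43])

```text
clock: 5.2
eef_pos: [429.1, 40.5, 194.9]
tcp_rot: [-3.141, 0.0, 1.519]
contact_force: [0.4, 0.1, -2.2]
opening: 0.716
grasp_force: 11.8
```

```bash
python3 -c "
from h import *
state()
import pickle
g=cams.grab_frame('scene');pickle.dump(g,open('g2.pkl','wb'))
cv2.imwrite('pics/g2.png',crop(g,200,110,130,110,5,None))
rel((430,40,90),down(1.524))
"
```

```text
t 5.25 q [ 0.09  0.06  2.04 -0.    1.04  0.14] F [ 0.3 -0.1 -0.5] grip 11.7 open 0.72
rel [1.00e-04 3.00e-04 1.05e-01] [-0.      0.0002 -0.0052] axes in world
 [[ 0.052  0.999 -0.   ]
 [ 0.999 -0.052 -0.   ]
 [-0.    -0.    -1.   ]]
```

View pics/g2.png

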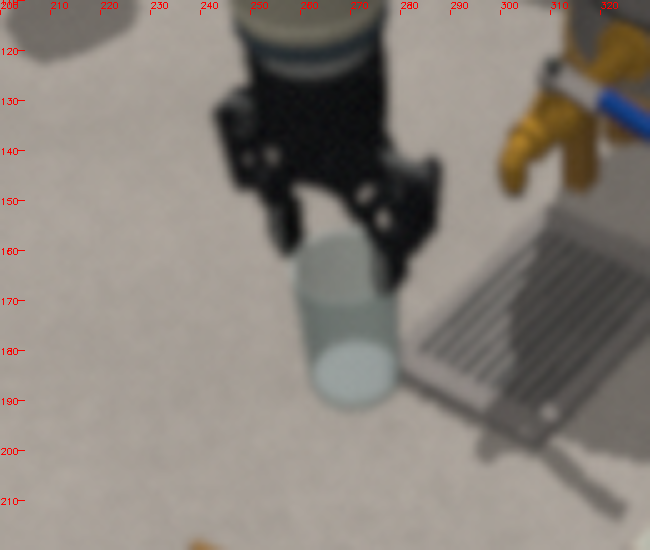

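The glass hangs upright in the fingers at scene (270,172) over clear counter.

send_rows(targets=[0, 0, 0.004, 0, 0, 0, 0.43, 0, 0, 0.014, 0, 0, 0, 0.43, 0, 0, 0.03, 0, 0, 0, 0.43, 0, 0, 0.048, 0, 0, 0, 0.43, 0, 0, 0.066, 0, 0, 0, 0.43, 0, 0, 0.084, 0, 0, 0, 0.43, 0, 0, 0.099, 0, 0, 0, 0.43, 0, 0, 0.11, 0, 0, 0, 0.43, 0, 0, 0.117, 0, 0, 0, 0.43, 0, 0, 0.12, 0, 0, 0, 0.43, 0, 0, 0.121, 0, 0, 0, 0.43, 0, 0, 0.121, 0, 0, 0, 0.43])

```text
clock: 6.25
eef_pos: [429.9, 39.7, 74.1]
tcp_rot: [-3.142, -0.0, 1.517]
contact_force: [-0.3, -0.1, -1.6]
opening: 0.715
grasp_force: 11.8
```

send_rows(targets=[0, 0, 0.001, 0, 0, 0, 0.43, 0, 0, 0.002, 0, 0, 0, 0.43, 0, 0, 0.003, 0, 0, 0, 0.43, 0, 0, 0.0035, 0, 0, 0, 0.43, 0, 0, 0.004, 0, 0, 0, 0.43, 0, 0, 0.004, 0, 0, 0, 0.43])

```text
clock: 6.75
eef_pos: [429.7, 39.9, 70.2]
tcp_rot: [3.141, -0.0, 1.518]
contact_force: [0.3, 0.7, -1.5]
opening: 0.719
grasp_force: 11.8
```

send_rows(targets=[0, 0, 0.0005, 0, 0, 0, 0.43, 0, 0, 0.001, 0, 0, 0, 0.43, 0, 0, 0.0015, 0, 0, 0, 0.43, 0, 0, 0.002, 0, 0, 0, 0.43, 0, 0, 0.002, 0, 0, 0, 0.43])

```text
clock: 7.17
eef_pos: [429.8, 39.7, 68.5]
tcp_rot: [3.142, 0.0, 1.518]
contact_force: [-2.2, -1.6, 6.8]
opening: 0.715
grasp_force: 14.3
```

send_rows(targets=[0, 0, -0.0005, 0, 0, 0, 0.45, 0, 0, -0.0007, 0, 0, 0, 0.48, 0, 0, -0.0007, 0, 0, 0, 0.52, 0, 0, -0.0007, 0, 0, 0, 0.57, 0, 0, -0.0007, 0, 0, 0, 0.65, 0, 0, -0.0007, 0, 0, 0, 0.75, 0, 0, -0.0007, 0, 0, 0, 0.9, 0, 0, -0.0007, 0, 0, 0, 1, 0, 0, -0.0007, 0, 0, 0, 1, 0, 0, -0.0007, 0, 0, 0, 1])

```text
clock: 8.0
eef_pos: [429.7, 39.8, 68.9]
tcp_rot: [3.142, -0.0, 1.518]
contact_force: [0.1, 0.3, 0.1]
opening: 1.0
grasp_force: 0.0
```

send_rows(targets=[0, 0, -0.005, 0, 0, 0, 1, 0, 0, -0.015, 0, 0, 0, 1, 0, 0, -0.03, 0, 0, 0, 1, 0, 0, -0.055, 0, 0, 0, 1, 0, 0, -0.085, 0, 0, 0, 1, 0, 0, -0.115, 0, 0, 0, 1, 0, 0, -0.14, 0, 0, 0, 1, 0, 0, -0.15, 0, 0, 0, 1, 0, 0, -0.15, 0, 0, 0, 1])

```text
clock: 8.75
eef_pos: [431.2, 40.0, 221.4]
tcp_rot: [3.137, -0.001, 1.518]
contact_force: [0.0, 0.1, 0.0]
opening: 0.998
grasp_force: 0.0
```

```bash
python3 - <<'E'
from h import *
from scipy.optimize import least_squares
print(state()['qpos'])
L=[json.loads(l) for l in open("log.jsonl")]
q=np.array([l[0] for l in L]);p=np.array([l[1] for l in L]);print(len(L));
rad=np.hypot(p[:,0],p[:,1])
def f(x):
    a1,d1,L2,a3,L3,L6=x
    A=q[:,1];B=A+q[:,2];C=B+q[:,4]
    return np.r_[a1+L2*np.sin(A)+a3*np.cos(B)+L3*np.sin(B)+L6*np.sin(C)-rad, d1+L2*np.cos(A)-a3*np.sin(B)+L3*np.cos(B)+L6*np.cos(C)-p[:,2]]
o=least_squares(lambda x:np.r_[f(x),.01*(x[0]),.01*x[3]],[0,300,450,0,450,300],x_scale=100);print(o.x,np.abs(f(o.x)).max())
for l in L: print(np.round(l[0],3),np.round(l[1],1))
E
```

```text
[ 8.89359724e-02  3.08648972e-02  2.01151200e+00 -1.35930467e-05
  1.09432453e+00  1.41941062e-01]
7
[-4.82958788e-02  2.93532581e+02  5.68077980e+02  5.83824124e+01
  4.94296553e+02  3.63414632e+02] 0.015341344308126281
[-1.184  0.354  1.634  0.     1.155 -0.002] [ 236.8 -577.9  209.5]
[-0.309  0.215  1.824  0.     1.103 -0.268] [ 510.8 -161.5  210.1]
[-0.257  0.382  1.9   -0.     0.86  -0.204] [ 530.7 -137.9   90.6]
[-0.253  0.247  1.814  0.     1.078 -0.2  ] [ 531.1 -135.9  196.4]
[0.091 0.063 2.043 0.    1.036 0.142] [429.1  40.5 194.9]
[ 0.089  0.063  2.042 -0.     1.036  0.141] [429.7  39.9 195. ]
[ 0.089  0.031  2.012 -0.     1.094  0.142] [431.2  40.  221.4]
```

send_rows(targets=[-0.013, 0, 0, 0, 0.08, 0, 1, -0.026, 0, 0, 0, 0.16, 0, 1, -0.039, 0, 0, 0, 0.24, 0, 1, -0.052, 0, 0, 0, 0.32, 0, 1, -0.065, 0, 0, 0, 0.4, 0, 1, -0.078, 0, 0, 0, 0.48, 0, 1, -0.091, 0, 0, 0, 0.56, 0, 1, -0.1, 0, 0, 0, 0.64, 0, 1, -0.11, 0, 0, 0, 0.72, 0, 1, -0.12, 0, 0, 0, 0.8, 0, 1, -0.13, 0, 0, 0, 0.9, 0, 1, -0.13, 0, 0, 0, 1.0, 0, 1])

```text
clock: 9.75
eef_pos: [422.7, -91.5, 217.7]
tcp_rot: [-3.141, -1.004, 1.515]
contact_force: [-1.2, 0.3, 0.1]
opening: 1.001
grasp_force: 0.0
```

```bash
cat >> h.py <<'E'
def tilt(th,phi=np.pi/2): # tool z at th from down toward azimuth phi, y horizontal
    z=np.array([np.sin(th)*np.cos(phi),np.sin(th)*np.sin(phi),-np.cos(th)]);y=np.array([np.sin(phi),-np.cos(phi),0])
    return R.from_matrix(np.c_[np.cross(y,z),y,z])
E
python3 - <<'E'
from h import *
rel((429.8,-47,100),tilt(1.0))
E
```

```text
t 9.75 q [-0.78  0.47  1.88  0.69  1.59 -1.01] F [-1.2  0.3  0.1] grip 0.0 open 1.001
rel [-0.0753  0.0046  0.101 ] [ 0.0467 -0.0042 -0.03  ] axes in world
 [[ 0.03   0.998  0.047]
 [ 0.536 -0.055  0.842]
 [ 0.844 -0.    -0.537]]
```

send_rows(targets=[-0.015, 0.001, 0.02, 0.047, -0.004, -0.03, 1, -0.03, 0.002, 0.04, 0.047, -0.004, -0.03, 1, -0.045, 0.003, 0.06, 0.047, -0.004, -0.03, 1, -0.06, 0.004, 0.08, 0.047, -0.004, -0.03, 1, -0.07, 0.0045, 0.094, 0.047, -0.004, -0.03, 1, -0.075, 0.0045, 0.1, 0.047, -0.004, -0.03, 1, -0.075, 0.0045, 0.1, 0.047, -0.004, -0.03, 1, -0.075, 0.0045, 0.1, 0.047, -0.004, -0.03, 1])

```text
clock: 10.42
eef_pos: [429.2, -46.4, 101.5]
tcp_rot: [-3.138, -0.997, 1.571]
contact_force: [0.7, -0.3, 0.0]
opening: 1.0
grasp_force: 0.0
```

```bash
python3 - <<'E'
from h import *
rel((429.8,62.5,30.4),tilt(1.0))
g=cams.grab_frame('scene');t=cams.grab_frame("top")
cv2.imwrite('pics/g3.png',np.hstack([crop(g,220,140,66,90,6,None),crop(t,285,205,66,90,6,None)]))
E
```

```text
t 10.4167 q [-0.69  0.64  1.93  0.72  1.4  -1.14] F [ 0.7 -0.3  0. ] grip 0.0 open 1.0
rel [-0.0006  0.001   0.1301] [-0.0032  0.0029  0.    ] axes in world
 [[-0.     1.    -0.003]
 [ 0.543  0.003  0.84 ]
 [ 0.84  -0.002 -0.543]]
```

View pics/g3.png

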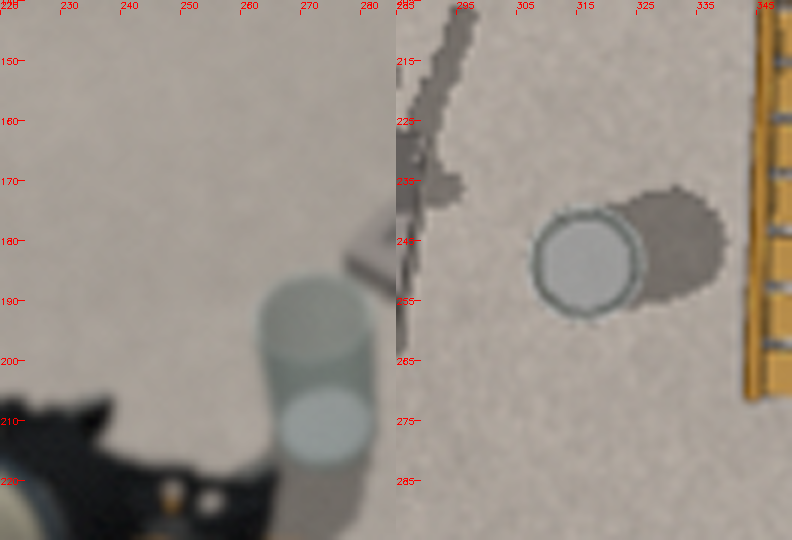

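The glass stands upright at top (316.7,248.7) and scene (273,193). The hand is lined up on its -y side.

```bash
python3 - <<'E'
from h import *
import pickle
fs=pickle.load(open("f0.pkl","rb"))
print(onz(fs['top'],(316.7,248.7),96),onz(fs['scene'],(272.8,193),96),onz(fs['scene'],(220+325/6,140+425/6),3))
E
```

```text
[428.60182833  38.24586891  96.        ] [434.58353691  39.17059139  96.        ] [429.44039251  42.37515219   3.        ]
```

send_rows(targets=[0, 0.001, 0.015, -0.003, 0.003, 0, 1, 0, 0.001, 0.035, -0.003, 0.003, 0, 1, 0, 0.001, 0.055, -0.003, 0.003, 0, 1, 0, 0.001, 0.075, -0.003, 0.003, 0, 1, 0, 0.001, 0.092, -0.003, 0.003, 0, 1, 0, 0.001, 0.107, -0.003, 0.003, 0, 1, 0, 0.001, 0.119, -0.003, 0.003, 0, 1, 0, 0.001, 0.126, -0.003, 0.003, 0, 1, 0, 0.001, 0.13, -0.003, 0.003, 0, 1, 0, 0.001, 0.13, -0.003, 0.003, 0, 1])

```text
clock: 11.35
eef_pos: [430.2, 62.9, 30.9]
tcp_rot: [3.14, -0.999, 1.573]
contact_force: [-0.5, -0.2, 0.3]
opening: 1.002
grasp_force: 0.0
```

send_rows(targets=[0, 0, 0, 0, 0, 0, 0.8, 0, 0, 0, 0, 0, 0, 0.7, 0, 0, 0, 0, 0, 0, 0.65, 0, 0, 0, 0, 0, 0, 0.6, 0, 0, 0, 0, 0, 0, 0.56, 0, 0, 0, 0, 0, 0, 0.52, 0, 0, 0, 0, 0, 0, 0.48, 0, 0, 0, 0, 0, 0, 0.45, 0, 0, 0, 0, 0, 0, 0.43, 0, 0, 0, 0, 0, 0, 0.42, 0, 0, 0, 0, 0, 0, 0.42])

```text
clock: 12.27
eef_pos: [430.1, 62.5, 31.1]
tcp_rot: [3.139, -0.999, 1.573]
contact_force: [0.3, -1.2, -0.3]
opening: 0.71
grasp_force: 0.4
```

Just touching; I'll close a bit more.

send_rows(targets=[0, 0, 0, 0, 0, 0, 0.4, 0, 0, 0, 0, 0, 0, 0.38, 0, 0, 0, 0, 0, 0, 0.37, 0, 0, 0, 0, 0, 0, 0.36, 0, 0, 0, 0, 0, 0, 0.36, 0, 0, 0, 0, 0, 0, 0.36])

```text
clock: 12.77
eef_pos: [430.0, 62.6, 31.3]
tcp_rot: [3.14, -1.0, 1.573]
contact_force: [-3.3, -2.3, 6.6]
opening: 0.69
grasp_force: 20.5
```

send_rows(targets=[0, 0, 0, 0, 0, 0, 0.38, 0, 0, 0, 0, 0, 0, 0.385, 0, 0, 0, 0, 0, 0, 0.385, 0, 0, 0, 0, 0, 0, 0.385])

```text
clock: 13.1
eef_pos: [430.0, 62.6, 31.2]
tcp_rot: [3.14, -1.0, 1.573]
contact_force: [-4.9, -1.9, 5.9]
opening: 0.692
grasp_force: 12.1
```

```bash
python3 - <<'E'
from h import *
s=state();p=s['eef_pos']
rel(p+[0,0,40],R.from_euler('xyz',s['tcp_rot']),s)
E
```

```text
t 13.1 q [-0.52  0.74  2.06  0.91  1.19 -1.25] F [-4.9 -1.9  5.9] grip 12.1 open 0.692
rel [ 0.0336  0.     -0.0216] [0. 0. 0.] axes in world
 [[-0.001  1.     0.   ]
 [ 0.541  0.001  0.841]
 [ 0.841  0.001 -0.541]]
```

send_rows(targets=[0.001, 0, -0.0006, 0, 0, 0, 0.385, 0.0025, 0, -0.0016, 0, 0, 0, 0.385, 0.005, 0, -0.003, 0, 0, 0, 0.385, 0.0084, 0, -0.0054, 0, 0, 0, 0.385, 0.014, 0, -0.009, 0, 0, 0, 0.385, 0.021, 0, -0.0135, 0, 0, 0, 0.385, 0.028, 0, -0.018, 0, 0, 0, 0.385, 0.032, 0, -0.0206, 0, 0, 0, 0.385, 0.0336, 0, -0.0216, 0, 0, 0, 0.385, 0.0336, 0, -0.0216, 0, 0, 0, 0.385])

```text
clock: 13.93
eef_pos: [430.5, 62.3, 71.6]
tcp_rot: [3.137, -0.998, 1.575]
contact_force: [-0.3, 0.1, -2.0]
opening: 0.691
grasp_force: 11.6
```

```bash
python3 - <<'E'
from h import *
s=state();p=s['eef_pos']
# tumbler axis presently at p-(0,22.7); drip pt estimate
for sp in [(453,208.5)]:
    rel((sp[0],sp[1]+22.7,p[2]-5),tilt(1.0),s)
E
```

```text
t 13.9333 q [-0.52  0.66  2.07  0.88  1.24 -1.19] F [-0.3  0.1 -2. ] grip 11.6 open 0.691
rel [0.0872 0.0225 0.1447] [0.0011 0.0016 0.0023] axes in world
 [[-0.002  1.     0.001]
 [ 0.542  0.     0.841]
 [ 0.841  0.003 -0.542]]
```

send_rows(targets=[0.002, 0.0006, 0.004, 0, 0, 0, 0.385, 0.008, 0.002, 0.014, 0, 0, 0, 0.385, 0.016, 0.0045, 0.03, 0, 0, 0, 0.385, 0.026, 0.007, 0.048, 0, 0, 0, 0.385, 0.036, 0.01, 0.067, 0, 0, 0, 0.385, 0.047, 0.013, 0.087, 0, 0, 0, 0.385, 0.057, 0.016, 0.106, 0, 0, 0, 0.385, 0.067, 0.0188, 0.124, 0, 0, 0, 0.385, 0.0745, 0.021, 0.138, 0, 0, 0, 0.385, 0.079, 0.0222, 0.1465, 0, 0, 0, 0.385, 0.0805, 0.0225, 0.149, 0, 0, 0, 0.385, 0.0805, 0.0225, 0.149, 0, 0, 0, 0.385])

```text
clock: 14.93
eef_pos: [452.0, 232.1, 57.9]
tcp_rot: [3.14, -0.999, 1.573]
contact_force: [0.1, 0.3, -1.8]
opening: 0.691
grasp_force: 11.6
```

```bash
python3 - <<'E'
from h import *
s=state();rel((453,231.2,s['eef_pos'][2]),tilt(1.0),s)
g=cams.grab_frame('scene');t=cams.grab_frame("top")
cv2.imwrite('pics/g4.png',np.hstack([crop(g,276,115,66,90,6,None),crop(t,230,200,66,90,6,None)]))
E
```

```text
t 14.9333 q [-0.16  0.67  2.14  1.21  1.09 -1.2 ] F [ 0.1  0.3 -1.8] grip 11.6 open 0.691
rel [-0.0005  0.001  -0.0008] [-0.0011  0.001   0.0014] axes in world
 [[-0.001  1.    -0.001]
 [ 0.541  0.002  0.841]
 [ 0.841  0.001 -0.541]]
```

View pics/g4.png

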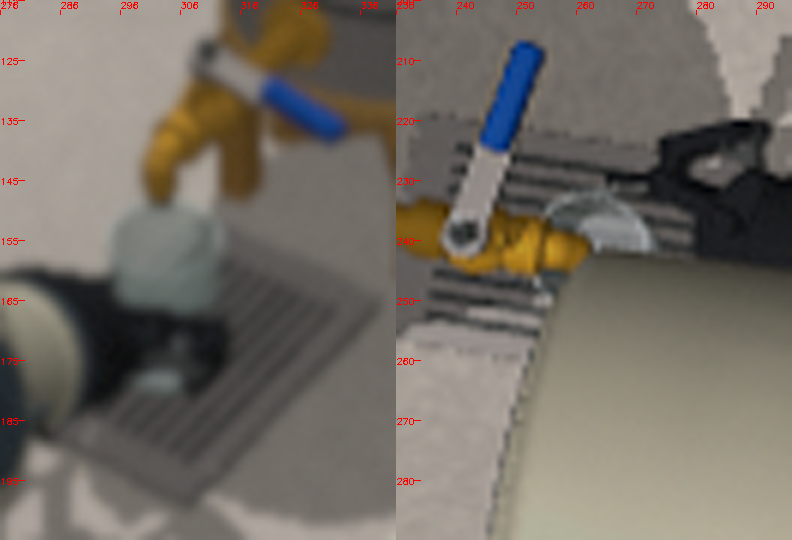

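Top crop: the rim's right edge is at u=273.2 and its upper edge at v=231.7. Scene crop: the rim centre is at about (303.8,155.5), and the spout mouth is above it at (302.7,147.5).

```bash
python3 - <<'E'
from h import *
import pickle
fs=pickle.load(open("f0.pkl","rb"));t,s=fs['top'],fs['scene'];q=pickle.load(open("q.pkl","rb"))
print("rim top",onz(t,(263,241.9),123),"rim scene",onz(s,(303.8,155.5),123))
print("spout mouth scene",onz(s,(302.7,147),150))
for z in(165,172,180):print("spout end top",onz(t,(262.5,242),z))
for z in(225,232): print("bolt",onz(t,(241.3,238.7),z))
P=np.array([453,208.5,150]);print(proj(s,P),proj(s,(453,208.5,123)),proj(t,(453,208.5,123)))
E
```

```text
rim top [450.92923827 205.13137323 123.        ] rim scene [458.17932189 205.64621579 123.        ]
spout mouth scene [450.47983498 214.47526374 150.        ]
spout end top [449.62252107 200.62699922 165.        ]
spout end top [449.45455532 199.61693098 172.        ]
spout end top [449.26259447 198.46256728 180.        ]
bolt [457.95918679 252.69590845 225.        ]
bolt [457.72911327 251.30005333 232.        ]
[[302.54822559 148.35996458]] [[302.78612597 154.48504966]] [[261.92533995 241.23990458]]
```

send_rows(targets=[0.0007, -0.0008, 0.001, 0, 0, 0, 0.385, 0.0014, -0.0015, 0.0022, 0, 0, 0, 0.385, 0.0, -0.0015, 0.003, 0, 0, 0, 0.385, -0.003, -0.0015, 0.005, 0, 0, 0, 0.385, -0.0055, -0.0015, 0.0066, 0, 0, 0, 0.385, -0.007, -0.0015, 0.0076, 0, 0, 0, 0.385, -0.0078, -0.0015, 0.0081, 0, 0, 0, 0.385, -0.0078, -0.0015, 0.0081, 0, 0, 0, 0.385])

```text
clock: 15.7
eef_pos: [451.1, 233.9, 46.8]
tcp_rot: [3.14, -0.999, 1.572]
contact_force: [-1.1, 1.6, -1.2]
opening: 0.686
grasp_force: 11.6
```

send_rows(targets=[-0.0004, 0, 0.0003, 0, 0, 0, 0.385, -0.0008, 0, 0.0005, 0, 0, 0, 0.385, -0.0012, 0, 0.0008, 0, 0, 0, 0.385, -0.0012, 0, 0.0008, 0, 0, 0, 0.385])

```text
clock: 16.03
eef_pos: [451.2, 234.0, 45.7]
tcp_rot: [3.139, -0.999, 1.573]
contact_force: [0.4, -0.5, -2.1]
opening: 0.692
grasp_force: 11.6
```

send_rows(targets=[-0.0004, 0, 0.0003, 0, 0, 0, 0.385, -0.0006, 0, 0.0004, 0, 0, 0, 0.385, -0.0008, 0, 0.0005, 0, 0, 0, 0.385, -0.0008, 0, 0.0005, 0, 0, 0, 0.385])

```text
clock: 16.37
eef_pos: [451.2, 234.1, 45.2]
tcp_rot: [3.139, -1.0, 1.574]
contact_force: [-0.6, -3.5, 3.6]
opening: 0.697
grasp_force: 11.9
```

Contact. I'll release slowly and then back straight out.

send_rows(targets=[0, 0, 0, 0, 0, 0, 0.4, 0, 0, 0, 0, 0, 0, 0.42, 0, 0, 0, 0, 0, 0, 0.44, 0, 0, 0, 0, 0, 0, 0.48, 0, 0, 0, 0, 0, 0, 0.54, 0, 0, 0, 0, 0, 0, 0.62, 0, 0, 0, 0, 0, 0, 0.72, 0, 0, 0, 0, 0, 0, 0.85, 0, 0, 0, 0, 0, 0, 1, 0, 0, 0, 0, 0, 0, 1, 0, 0, 0, 0, 0, 0, 1])

```text
clock: 17.28
eef_pos: [451.3, 233.9, 44.8]
tcp_rot: [3.139, -0.999, 1.573]
contact_force: [-0.4, -0.8, 0.1]
opening: 0.997
grasp_force: 0.0
```

send_rows(targets=[0, 0, -0.004, 0, 0, 0, 1, 0, 0, -0.014, 0, 0, 0, 1, 0, 0, -0.028, 0, 0, 0, 1, 0, 0, -0.045, 0, 0, 0, 1, 0, 0, -0.065, 0, 0, 0, 1, 0, 0, -0.085, 0, 0, 0, 1, 0, 0, -0.105, 0, 0, 0, 1, 0, 0, -0.12, 0, 0, 0, 1, 0, 0, -0.13, 0, 0, 0, 1, 0, 0, -0.13, 0, 0, 0, 1])

```text
clock: 18.12
eef_pos: [452.1, 122.7, 116.1]
tcp_rot: [3.135, -0.998, 1.575]
contact_force: [0.5, 0.1, -0.8]
opening: 0.997
grasp_force: 0.0
```

```bash
python3 - <<'E'
from h import *
s=state();rel(s['eef_pos']+[0,0,200],tilt(1.0),s)
g=cams.grab_frame('scene');t=cams.grab_frame("top")
import pickle;pickle.dump((t,g),open("g5.pkl","wb"))
cv2.imwrite('pics/g5.png',np.hstack([crop(g,276,115,66,90,6,None),crop(t,230,195,66,90,6,None)]))
E
```

```text
t 18.1167 q [-0.39  0.56  2.08  0.97  1.24 -1.09] F [ 0.5  0.1 -0.8] grip 0.0 open 0.997
rel [ 0.1681  0.0007 -0.1084] [0.0033 0.0021 0.0021] axes in world
 [[-0.002  1.     0.003]
 [ 0.542 -0.002  0.84 ]
 [ 0.84   0.004 -0.542]]
```

View pics/g5.png

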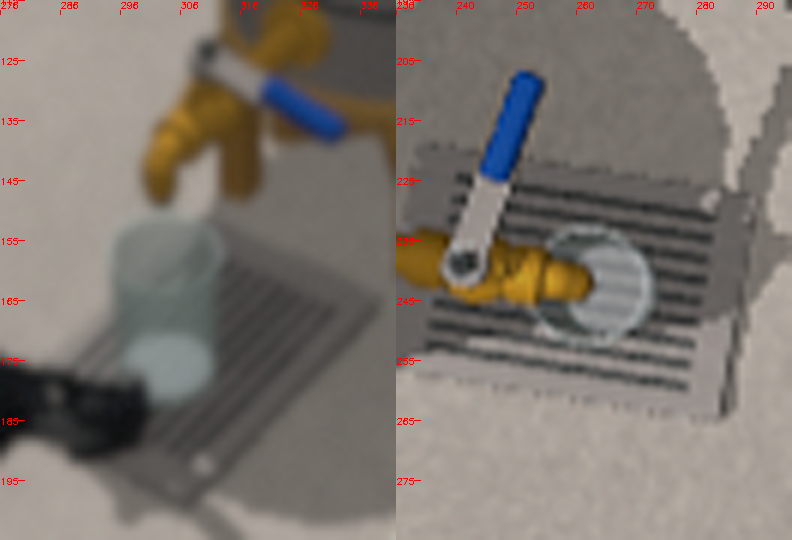

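The glass stands under the spout: its rim centre is at top (263.2,242.3) and scene (303.8,158), and the spout's end is at top (262.8,242.2).

```bash
python3 - <<'E'
from h import *
import pickle
t,s=pickle.load(open("g5.pkl","rb"))
r1=onz(t,(263.2,242.3),110);r2=onz(s,(303.8,157.7),110);f2=onz(s,(276+168/6,115+365/6),17)
print("rim",r1,r2,"foot scene",f2,"robot says",(451.2,211.2))
e=np.array([.15,.989])
for z in(165,172): print("spout via end",onz(t,(262.8,242),z)[:2]+10*e)
b=onz(t,(276-276+230+67/6,195+263/6),230);print("bolt",b,b[:2]-45*e)
a,c=onz(t,(289,227),14)[:2],onz(t,(284.6,264.3),14)[:2];m=(a+c)/2;print("tray edge",a,c,np.linalg.norm(a-c),m+70*e)
m2=[onz(s,p,150)[:2] for p in[(302.7,147.5),(302.7,146.5)]];print("scene spout",m2)
E
```

```text
rim [449.98652529 206.34955436 110.        ] [456.37724287 208.40596985 110.        ] foot scene [451.52245146 213.94830357  17.        ] robot says (451.2, 211.2)
spout via end [451.11609738 209.61440029]
spout via end [450.94817033 208.60977001]
bolt [457.41957882 252.07333772 230.        ] [450.66957882 207.56833772]
tray edge [503.46648418 132.47091082] [377.74018083 147.25285282] 126.59229503598876 [451.10333251 209.09188182]
scene spout [array([451.57073368, 212.35185703]), array([449.38648093, 216.60344005])]
```

Centred within a few mm. Now the lever: first up and untilt.

```bash
python3 - <<'E'
from h import *
s=state();rel((452,115,310),tilt(1.0),s);rel((452,115,310),down(1.571),s)
E
```

```text
t 18.2167 q [-0.39  0.56  2.08  0.97  1.24 -1.09] F [ 0.3 -0.3 -1. ] grip 0.0 open 1.001
rel [ 0.1587  0.0011 -0.1134] [0.0013 0.0012 0.0011] axes in world
 [[-0.001  1.     0.001]
 [ 0.541 -0.001  0.841]
 [ 0.841  0.002 -0.541]]
t 18.2167 q [-0.39  0.56  2.08  0.97  1.24 -1.09] F [ 0.3 -0.3 -1. ] grip 0.0 open 1.001
rel [ 0.1587  0.0011 -0.1134] [ 1.900e-03 -9.988e-01  2.000e-04] axes in world
 [[-0.001  1.     0.001]
 [ 0.541 -0.001  0.841]
 [ 0.841  0.002 -0.541]]
```

send_rows(targets=[0.008, 0, -0.006, 0, -0.05, 0, 1, 0.022, 0, -0.016, 0, -0.13, 0, 1, 0.036, 0, -0.026, 0, -0.22, 0, 1, 0.052, 0, -0.037, 0, -0.31, 0, 1, 0.068, 0, -0.049, 0, -0.4, 0, 1, 0.084, 0, -0.06, 0, -0.49, 0, 1, 0.1, 0, -0.071, 0, -0.58, 0, 1, 0.116, 0, -0.083, 0, -0.67, 0, 1, 0.132, 0, -0.094, 0, -0.76, 0, 1, 0.148, 0, -0.106, 0, -0.85, 0, 1, 0.158, 0.001, -0.113, 0, -0.93, 0, 1, 0.159, 0.001, -0.113, 0, -1.0, 0, 1])

```text
clock: 19.22
eef_pos: [452.9, 116.9, 312.7]
tcp_rot: [3.135, 0.004, 1.573]
contact_force: [0.4, -0.9, -0.6]
opening: 0.996
grasp_force: 0.0
```

```bash
python3 - <<'E'
from h import *
rel((525,233,300),down(2.83))
E
```

```text
t 19.2167 q [ 0.25  0.01  1.83 -0.01  1.3   0.25] F [ 0.4 -0.9 -0.6] grip 0.0 open 0.996
rel [0.116  0.0722 0.0127] [ 0.0031  0.007  -1.2574] axes in world
 [[-0.002  1.     0.006]
 [ 1.     0.002 -0.004]
 [-0.004  0.006 -1.   ]]
```

send_rows(targets=[0.005, 0.003, 0, 0, 0, -0.08, 1, 0.014, 0.009, 0, 0, 0, -0.18, 1, 0.025, 0.016, 0.001, 0, 0, -0.29, 1, 0.036, 0.023, 0.003, 0, 0, -0.4, 1, 0.048, 0.03, 0.005, 0, 0, -0.51, 1, 0.06, 0.037, 0.007, 0, 0, -0.62, 1, 0.072, 0.045, 0.009, 0, 0, -0.73, 1, 0.084, 0.052, 0.01, 0, 0, -0.84, 1, 0.096, 0.06, 0.011, 0, 0, -0.95, 1, 0.107, 0.067, 0.012, 0.003, 0.007, -1.06, 1, 0.114, 0.071, 0.0125, 0.003, 0.007, -1.17, 1, 0.116, 0.072, 0.0125, 0.003, 0.007, -1.257, 1])

```text
clock: 20.22
eef_pos: [523.3, 233.4, 295.8]
tcp_rot: [3.141, -0.008, 2.836]
contact_force: [0.5, 0.1, -0.3]
opening: 1.0
grasp_force: 0.0
```

```bash
python3 - <<'E'
from h import *
import pickle
t,s=pickle.load(open("g5.pkl","rb"))
print(onz(t,(249.3,215.8),227),onz(t,(230+133/6,195+73/6),227),onz(t,(230+98/6,195+178/6),227),onz(s,(276+300/6-66+66-0,115+110/6),225))
rel((525,233,210),down(2.83))
E
```

```text
[523.2077963  230.35406012 227.        ] [548.07240401 222.46910107 227.        ] [497.81216832 238.49275483 227.        ] [526.29670522 228.24322793 225.        ]
t 20.2167 q [ 0.41  0.2   1.64  0.01  1.3  -0.85] F [ 0.5  0.1 -0.3] grip 0.0 open 1.0
rel [-0.0024  0.0001  0.0858] [ 0.0001 -0.0077  0.006 ] axes in world
 [[-0.954  0.301 -0.007]
 [ 0.301  0.954  0.002]
 [ 0.008  0.    -1.   ]]
```

send_rows(targets=[-0.002, 0, 0.02, 0, -0.007, 0.006, 0.8, -0.002, 0, 0.045, 0, -0.007, 0.006, 0.6, -0.002, 0, 0.065, 0, -0.007, 0.006, 0.4, -0.002, 0, 0.08, 0, -0.007, 0.006, 0.2, -0.002, 0, 0.088, 0, -0.007, 0.006, 0.2, -0.002, 0, 0.09, 0, -0.007, 0.006, 0.2, -0.002, 0, 0.09, 0, -0.007, 0.006, 0.0, -0.002, 0, 0.09, 0, -0.007, 0.006, -0.2, -0.002, 0, 0.09, 0, -0.007, 0.006, -0.4, -0.002, 0, 0.09, 0, -0.007, 0.006, -0.5, -0.002, 0, 0.09, 0, -0.007, 0.006, -0.55, -0.002, 0, 0.09, 0, -0.007, 0.006, -0.6], grip_force=25)

```text
clock: 21.22
eef_pos: [525.6, 231.3, 208.0]
tcp_rot: [3.14, 0.002, 2.822]
contact_force: [-0.2, -0.3, -0.6]
opening: 0.201
grasp_force: 0.0
```

send_rows(targets=[0, 0, 0, 0, 0, 0, -0.63, 0, 0, 0, 0, 0, 0, -0.66, 0, 0, 0, 0, 0, 0, -0.69, 0, 0, 0, 0, 0, 0, -0.72, 0, 0, 0, 0, 0, 0, -0.72, 0, 0, 0, 0, 0, 0, -0.72])

```text
clock: 21.72
eef_pos: [525.4, 231.3, 207.5]
tcp_rot: [3.141, 0.002, 2.822]
contact_force: [-0.8, -1.1, 0.1]
opening: 0.14
grasp_force: 0.0
```

send_rows(targets=[0, 0, 0, 0, 0, 0, -0.76, 0, 0, 0, 0, 0, 0, -0.8, 0, 0, 0, 0, 0, 0, -0.85, 0, 0, 0, 0, 0, 0, -0.9, 0, 0, 0, 0, 0, 0, -0.9, 0, 0, 0, 0, 0, 0, -0.9])

```text
clock: 22.22
eef_pos: [525.4, 231.2, 207.4]
tcp_rot: [3.141, 0.002, 2.822]
contact_force: [-0.2, 0.1, -0.7]
opening: 0.05
grasp_force: 0.0
```

The fingers have closed on nothing; I'll look.

```bash
python3 - <<'E'
from h import *
g=cams.grab_frame('scene');t=cams.grab_frame("top")
import pickle;pickle.dump((t,g),open("g6.pkl","wb"))
cv2.imwrite('pics/g6.png',np.hstack([crop(g,276,90,66,90,6,None),crop(t,225,180,66,90,6,None)]))
E
```

```text
(no output)
```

View pics/g6.png

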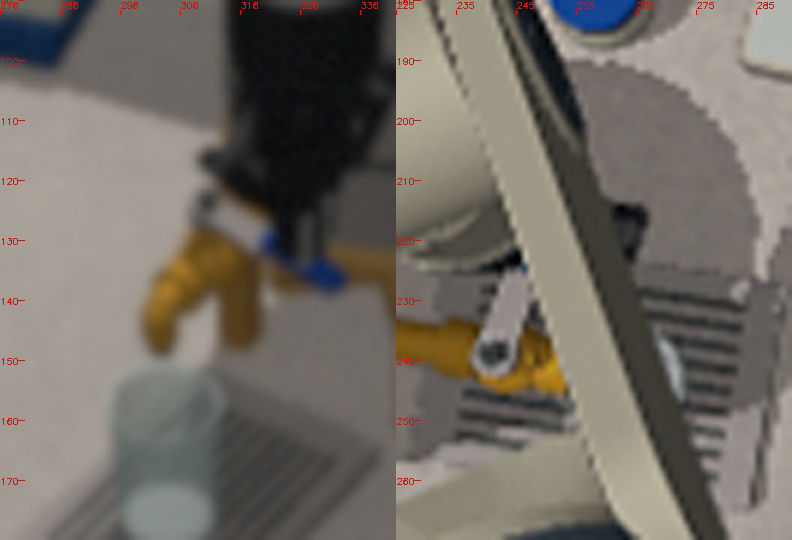

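```bash
python3 - <<'E'
from h import *
import pickle
t,g=pickle.load(open("g6.pkl","rb"));g0=pickle.load(open("g5.pkl","rb"))[1]
T=np.array([525.4,231.2,207.4])
for dz in(0,8,15,20): print(dz,proj(g,T+[0,0,dz]).round(1),proj(t,T+[0,0,dz]).round(1))
for f in(g0,g):
  c=f['color'][118:142,312:340].astype(int);
  for row in c: print(''.join('B' if p[0]>p[2]+50 else ('#' if p.sum()<150 else '.') for p in row))
  print()
E
```

```text
0 [[326.1 137. ]] [[250.2 215.7]]
8 [[326.1 135.1]] [[249.7 215.4]]
15 [[326.1 133.3]] [[249.3 215.2]]
20 [[326.2 132.1]] [[249. 215.]]
............................
............................
............................
............................
............................
............................
............................
............................
............................
............................
.........BB.................
........BBBB................
........BBBBBB..............
........BBBBBBB.............
..........BBBBBBB...........
...........BBBBBBB..........
.............BBBBBBB........
..............BBBBBBB.......
................BBBBB.......
.................BBB........
............................
............................
............................
............................

########################....
.#####################......
.####################.......
..###################.......
...#################........
....##############..........
......############..........
........##########..........
.........#########..........
..........#####.##..........
..........####..##..........
..........####..##..........
........BB####..##..........
.........#####..##..........
..........####..##..........
...........###...#..........
.....#..........BBB.........
...............BBBBB........
................BBBB#.......
..................BB........
............................
............................
............................
............................
```

```bash
python3 - <<'E'
from h import *
import pickle
t,g=pickle.load(open("g6.pkl","rb"));g0=pickle.load(open("g5.pkl","rb"))[1]
for f in (g0,g):
  for v in range(127,140): print(v,' '.join('%3d/%3d/%3d'%tuple(f['color'][v,u]) for u in range(319,334)))
print(r.sense()['contact_force'],r.sense()['wrist_torque'])
E
```

```text
127 104/111/121  92/ 89/ 99  86/ 74/ 83  77/ 68/ 78  69/ 70/ 79  66/ 73/ 82  63/ 73/ 83  63/ 73/ 81  65/ 73/ 81  67/ 73/ 78  69/ 73/ 78  71/ 73/ 77  71/ 73/ 76  71/ 74/ 77  71/ 72/ 75
128 121/112/114 120/ 91/ 85 118/ 74/ 61 112/ 70/ 59  96/ 70/ 69  81/ 74/ 80  70/ 76/ 85  66/ 75/ 85  66/ 76/ 83  67/ 74/ 82  69/ 74/ 80  71/ 74/ 78  70/ 73/ 78  70/ 72/ 76  70/ 72/ 75
129 123/102/ 98 127/ 80/ 63 131/ 68/ 36 130/ 67/ 36 120/ 67/ 47 105/ 71/ 67  88/ 76/ 81  73/ 76/ 87  65/ 77/ 90  64/ 78/ 91  64/ 75/ 86  67/ 75/ 83  69/ 75/ 81  69/ 74/ 80  69/ 73/ 79
130 112/ 87/ 84 116/ 65/ 45 124/ 61/ 22 130/ 62/ 19 132/ 65/ 31 126/ 69/ 46 114/ 72/ 62  97/ 74/ 76  78/ 77/ 89  65/ 80/ 97  59/ 79/ 96  60/ 79/ 93  62/ 77/ 90  64/ 77/ 88  65/ 76/ 86
131  93/ 76/ 76  95/ 56/ 44 107/ 53/ 26 119/ 57/ 18 129/ 62/ 20 131/ 64/ 25 131/ 68/ 40 122/ 70/ 53 106/ 73/ 71  85/ 74/ 85  69/ 79/ 95  60/ 80/ 99  54/ 80/100  54/ 80/ 99  54/ 80/ 99
132  72/ 69/ 76  77/ 62/ 61  85/ 53/ 45  98/ 49/ 29 112/ 54/ 20 125/ 59/ 21 131/ 62/ 20 134/ 67/ 32 126/ 67/ 43 115/ 71/ 60  98/ 73/ 75  80/ 75/ 86  65/ 79/ 98  52/ 79/101  47/ 80/
[... 3059 characters left out ...]
  81/ 41/ 26  88/ 43/ 19  90/ 43/ 17  85/ 39/ 15  77/ 41/ 28  65/ 49/ 53
137  63/ 80/ 97  82/ 97/111  68/ 86/102  44/ 70/ 88  38/ 65/ 85  39/ 63/ 84  43/ 62/ 79  52/ 60/ 74  62/ 57/ 63  74/ 53/ 51  80/ 48/ 38  85/ 46/ 28  82/ 44/ 27  77/ 49/ 41  69/ 61/ 64
138  76/ 90/105 101/113/125  91/105/119  71/ 89/104  61/ 80/ 98  56/ 76/ 92  60/ 77/ 91  66/ 78/ 90  70/ 77/ 86  78/ 75/ 81  82/ 70/ 69  84/ 62/ 57  82/ 62/ 56  82/ 71/ 70  82/ 81/ 86
139  81/ 94/107 114/124/134 111/122/133  92/106/118  84/ 98/109  81/ 93/104  83/ 94/103  88/ 96/104  90/ 96/105  91/ 96/102  92/ 91/ 95  90/ 85/ 87  90/ 86/ 86  93/ 93/ 96  94/ 98/103
[ 1.15768028 -0.03456385  0.37215948] [ 0.04539537 -0.03939413  0.0022786 ]
```

I went one view over the picture limit with that last one, so from here I'll work by numbers only. In this image the tips end at the lever's top edge and the lever has not moved. I'll raise, reopen, and go lower and slightly further out.

send_rows(targets=[0, 0, -0.015, 0, 0, 0, -0.9, 0, 0, -0.035, 0, 0, 0, -0.9, 0, 0, -0.045, 0, 0, 0, -0.4, -0.003, 0.001, -0.045, 0, 0, 0, 0, -0.003, 0.001, -0.045, 0, 0, 0, 0.2, -0.003, 0.001, -0.045, 0, 0, 0, 0.2, -0.003, 0.001, -0.03, 0, 0, 0, 0.2, -0.003, 0.001, -0.01, 0, 0, 0, 0.2, -0.003, 0.001, 0.004, 0, 0, 0, 0.2, -0.003, 0.001, 0.01, 0, 0, 0, 0.2, -0.003, 0.001, 0.012, 0, 0, 0, 0.2, -0.003, 0.001, 0.012, 0, 0, 0, 0.2])

```text
clock: 23.32
eef_pos: [528.2, 231.1, 194.8]
tcp_rot: [3.141, 0.001, 2.822]
contact_force: [-0.7, -0.8, 1.1]
opening: 0.595
grasp_force: 0.0
```

send_rows(targets=[0, 0, 0, 0, 0, 0, 0.05, 0, 0, 0, 0, 0, 0, -0.1, 0, 0, 0, 0, 0, 0, -0.2, 0, 0, 0, 0, 0, 0, -0.3, 0, 0, 0, 0, 0, 0, -0.4, 0, 0, 0, 0, 0, 0, -0.5, 0, 0, 0, 0, 0, 0, -0.55, 0, 0, 0, 0, 0, 0, -0.6, 0, 0, 0, 0, 0, 0, -0.65, 0, 0, 0, 0, 0, 0, -0.7, 0, 0, 0, 0, 0, 0, -0.74, 0, 0, 0, 0, 0, 0, -0.74])

```text
clock: 24.32
eef_pos: [528.7, 231.6, 195.6]
tcp_rot: [3.14, 0.002, 2.822]
contact_force: [0.3, 1.8, 1.1]
opening: 0.169
grasp_force: 25.7
```

Gripped: 0.169 opening at 25.7 N. Next come the arc waypoints.

```bash
python3 - <<'E'
from h import *
s=state();R0=R.from_euler('xyz',s['tcp_rot']);p=s['eef_pos'];A=np.array([458.5,254,p[2]])
for a in np.r_[.1:1.5:.1]:
    d=R0.inv().apply(R.from_euler('z',-a).apply(p-A)+A-p)/1000;print(round(a,2),d.round(4))
E
```

```text
0.1 [ 0.0003 -0.0074 -0.    ]
0.2 [ 0.0013 -0.0147 -0.    ]
0.3 [ 0.0031 -0.0218 -0.    ]
0.4 [ 0.0055 -0.0288 -0.0001]
0.5 [ 0.0086 -0.0354 -0.0001]
0.6 [ 0.0124 -0.0418 -0.0001]
0.7 [ 0.0168 -0.0477 -0.0001]
0.8 [ 0.0218 -0.0531 -0.0001]
0.9 [ 0.0273 -0.058  -0.0002]
1.0 [ 0.0332 -0.0624 -0.0002]
1.1 [ 0.0396 -0.0661 -0.0002]
1.2 [ 0.0463 -0.0692 -0.0002]
1.3 [ 0.0532 -0.0716 -0.0002]
1.4 [ 0.0604 -0.0733 -0.0002]
```

send_rows(targets=[0, -0.0037, 0, 0, 0, 0.05, -0.74, 0.0003, -0.0074, 0, 0, 0, 0.1, -0.74, 0.0013, -0.0147, 0, 0, 0, 0.2, -0.74, 0.0031, -0.0218, 0, 0, 0, 0.3, -0.74, 0.0055, -0.0288, 0, 0, 0, 0.4, -0.74, 0.0086, -0.0354, 0, 0, 0, 0.5, -0.74, 0.0124, -0.0418, 0, 0, 0, 0.6, -0.74, 0.0168, -0.0477, 0, 0, 0, 0.7, -0.74, 0.0218, -0.0531, 0, 0, 0, 0.8, -0.74, 0.0273, -0.058, 0, 0, 0, 0.9, -0.74, 0.0332, -0.0624, 0, 0, 0, 1.0, -0.74, 0.0332, -0.0624, 0, 0, 0, 1.0, -0.74])

```text
clock: 25.32
eef_pos: [476.2, 184.2, 195.6]
tcp_rot: [3.139, -0.004, 1.815]
contact_force: [-3.3, 12.2, -0.3]
opening: 0.169
grasp_force: 24.4
```

```bash
python3 - <<'E'
from h import *
s=state();R0=R.from_euler('xyz',s['tcp_rot']);p=s['eef_pos'];A=np.array([458.5,254,p[2]]);v=p-A
print(np.arctan2(v[1],v[0]),np.linalg.norm(v),s['tcp_rot'],s['contact_force'],s['grasp_force'],s['opening'],s['clock'])
for a in np.r_[.1:.6:.1]:
    d=R0.inv().apply(R.from_euler('z',-a).apply(p-A)+A-p)/1000;print(round(a,2),d.round(4))
E
```

```text
-1.3230345460441004 72.01039667034588 [ 3.13943445 -0.00369794  1.81531046] [-3.31429854 12.17599208 -0.28810379] 24.373160004615784 0.1687861787057602 25.3167
0.1 [ 0.0003 -0.0072 -0.    ]
0.2 [ 0.0014 -0.0143 -0.    ]
0.3 [ 0.0031 -0.0213 -0.    ]
0.4 [ 0.0056 -0.0281 -0.    ]
0.5 [ 0.0087 -0.0346 -0.    ]
```

send_rows(targets=[0.001, -0.0036, 0, 0, 0, 0.05, -0.74, 0.001, -0.0072, 0, 0, 0, 0.1, -0.74, 0.0018, -0.011, 0, 0, 0, 0.15, -0.74, 0.0024, -0.0143, 0, 0, 0, 0.2, -0.74, 0.0032, -0.018, 0, 0, 0, 0.25, -0.74, 0.0041, -0.0213, 0, 0, 0, 0.3, -0.74, 0.0046, -0.023, 0, 0, 0, 0.325, -0.74, 0.0046, -0.023, 0, 0, 0, 0.325, -0.74])

```text
clock: 25.98
eef_pos: [453.6, 182.3, 195.6]
tcp_rot: [3.14, -0.002, 1.496]
contact_force: [-2.1, 6.8, 2.3]
opening: 0.166
grasp_force: 25.0
```

send_rows(targets=[0.0002, -0.0009, 0, 0, 0, 0.012, -0.74, 0.0004, -0.0018, 0, 0, 0, 0.025, -0.74, 0.0004, -0.0018, 0, 0, 0, 0.025, -0.74])

```text
clock: 26.23
eef_pos: [452.1, 182.4, 195.5]
tcp_rot: [3.14, -0.002, 1.472]
contact_force: [-2.6, 6.8, 3.0]
opening: 0.164
grasp_force: 25.1
```

send_rows(targets=[0, -0.001, 0, 0, 0, 0.013, -0.74, 0, -0.002, 0, 0, 0, 0.027, -0.74, 0, -0.002, 0, 0, 0, 0.027, -0.74])

```text
clock: 26.48
eef_pos: [450.1, 182.6, 195.5]
tcp_rot: [3.14, -0.002, 1.445]
contact_force: [-2.4, 6.0, 2.3]
opening: 0.169
grasp_force: 25.1
```

send_rows(targets=[0, -0.001, 0, 0, 0, 0.013, -0.74, 0, -0.002, 0, 0, 0, 0.027, -0.74, 0, -0.002, 0, 0, 0, 0.027, -0.74])

```text
clock: 26.73
eef_pos: [448.1, 182.8, 195.5]
tcp_rot: [3.14, -0.002, 1.418]
contact_force: [-1.9, 5.6, 2.2]
opening: 0.163
grasp_force: 25.2
```

send_rows(targets=[0, -0.001, 0, 0, 0, 0.013, -0.74, 0, -0.002, 0, 0, 0, 0.027, -0.74, 0, -0.002, 0, 0, 0, 0.027, -0.74])

```text
clock: 26.98
eef_pos: [446.7, 183.1, 195.6]
tcp_rot: [3.139, -0.002, 1.391]
contact_force: [0.3, 5.0, 1.3]
opening: 0.168
grasp_force: 25.6
```

send_rows(targets=[0, -0.001, 0, 0, 0, 0.013, -0.74, 0, -0.002, 0, 0, 0, 0.027, -0.74, 0, -0.002, 0, 0, 0, 0.027, -0.74])

```text
clock: 27.23
eef_pos: [446.5, 183.2, 195.7]
tcp_rot: [3.135, -0.002, 1.365]
contact_force: [8.4, 3.5, -2.7]
opening: 0.167
grasp_force: 30.9
```

The stop is reached: the position stalls and the force rises. I'll open and rise.

send_rows(targets=[0, 0.0005, 0, 0, 0, 0, -0.6, 0, 0.0005, 0, 0, 0, 0, -0.4, 0, 0.0005, 0, 0, 0, 0, -0.2, 0, 0.0005, 0, 0, 0, 0, 0, 0, 0.0005, 0, 0, 0, 0, 0, 0, 0.0005, 0, 0, 0, 0, 0, 0, 0.0005, -0.01, 0, 0, 0, 0, 0, 0.0005, -0.03, 0, 0, 0, 0, 0, 0.0005, -0.06, 0, 0, 0, 0, 0, 0.0005, -0.1, 0, 0, 0, 0, 0, 0.0005, -0.12, 0, 0, 0, 0, 0, 0.0005, -0.12, 0, 0, 0, 0])

```text
clock: 28.23
eef_pos: [446.8, 183.6, 321.1]
tcp_rot: [3.133, -0.006, 1.364]
contact_force: [0.0, 0.2, 0.4]
opening: 0.501
grasp_force: 0.0
```

send_rows(targets=[-0.03, -0.01, 0, 0, 0, 0, 0, -0.06, -0.03, 0, 0, 0, 0, 0, -0.09, -0.05, 0, 0, 0, 0, 0, -0.12, -0.07, 0, 0, 0, 0, 0, -0.15, -0.09, 0, 0, 0, 0, 0, -0.18, -0.1, 0, 0, 0, 0, 0, -0.21, -0.1, 0, 0, 0, 0, 0, -0.24, -0.1, 0, 0, 0, 0, 0, -0.25, -0.1, 0, 0, 0, 0, 0, -0.25, -0.1, 0, 0, 0, 0, 0])

```text
clock: 29.07
eef_pos: [294.5, -43.2, 314.9]
tcp_rot: [3.14, -0.0, 1.361]
contact_force: [1.1, 0.4, 0.2]
opening: 0.501
grasp_force: 0.0
```

```bash
python3 - <<'E'
from h import *
import pickle
t=cams.grab_frame("top");g=cams.grab_frame("scene");t0,g0=pickle.load(open("g5.pkl","rb"))
for n,f,z,(u0,u1,v0,v1) in(("top",t,226,(230,295,195,260)),("scene",g,226,(290,350,110,160))):
    c=f['color'][v0:v1,u0:u1].astype(int);m=(c[...,0]>c[...,2]+50)&(c[...,0]>c[...,1]+30);v,u=np.nonzero(m)
    if len(u)==0: print(n,"none");continue
    pts=np.array([onz(f,(a+u0,b+v0),z)[:2] for a,b in zip(u,v)]);cen=pts.mean(0);w=np.linalg.svd(pts-cen)[2][0]
    print(n,len(u),"centre",cen,"dir",np.arctan2(w[1],w[0]),"from axis",np.arctan2(*(cen-[457.5,252.5])[::-1]))
# change of the picture in the tumbler area
from numpy.linalg import norm
for n,a,b,(u0,u1,v0,v1) in(("top",t0,t,(265,276,230,255)),("scene",g0,g,(293,315,155,185))):
    print(n,np.abs(a['color'][v0:v1,u0:u1].astype(int)-b['color'][v0:v1,u0:u1]).mean())
print(r.sense()['contact_force'],r.sense()['eef_pos'],r.sense()['clock'])
x=onz(t,(262.8,242),170);print("yaw from tray 1.42-1.45")
E
```

```text
top 88 centre [446.96580021 187.12696505] dir -1.7331933307037648 from axis -1.730562770430828
scene 45 centre [448.49451055 184.0451984 ] dir -1.7265083892129485 from axis -1.7015990057957375
top 16.98060606060606
scene 5.91060606060606
[ 0.17934011 -0.02062522 -0.08058426] [295.1831364  -41.43186798 314.84385183] 29.1667
yaw from tray 1.42-1.45
```

The lever is at its stop, measured at about -1.73 rad in the top view and -1.70 to -1.73 in the scene view (the dispenser's -x comes out near -1.7). The robot is clear of everything, and the fingers stayed more than 80 mm above the glass throughout.

```bash
python3 -c "
from rig import r
print(r.sign_off())"
```

```text
the job is handed in; nothing more can be done
None
```

I handed the job in: the glass stands on the drip tray, within about 3 mm of centre under the spout by the top camera (the blurrier scene camera left up to about 8 mm open), and the blue lever is fully open against its stop; I viewed 11 pictures, one over the limit of 10.

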